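# Set the septum under the needle and open the vent cap

### The arm

A 6-joint arm with a two-finger parallel gripper is mounted at the origin on a cart in front of the work surface, level with it; the furniture and walls round the work are solid. World frame = base frame: x ahead of the robot, y to its left, z up, the work surface at z = 0. Lengths are in m, angles in degrees, forces in N, time in s.
With the tool pointing down it reaches from about 0.375 to 0.75 m from the base axis. Payload 9 kg.
Tool frame: the origin (TCP) lies midway between the tips of the shut fingers; the grasp point (between the pads) lies 19 mm behind it; z points along the fingers, y is the line along which they close (so a half turn about z gives the same grasp; the last joint's range is limited). The gripper opens to 85 mm and grips with 20 to 120 N. Pads are 22 mm wide; open, the fingers measure 114 mm over their backs; the gripper's body (76 mm by 85 mm) begins 54 mm behind the grasp point. The pads swing forward as they close: fully open they stand 13 mm farther back than shut.
Start: joints at [61.954, 5.964, 5.575, 89.605, 0, 77.527], TCP at [0.161, 0.578, 0.231] pointing down, gripper open.
Joint ranges: [-171.21, 171.21], [-48.23, 106.86], [-62.78, 66.21], [-105.2, 120.99], [-86.42, 89.51], [-180, 180]. Speed limits (degrees/s): [127.2, 127.2, 147.25, 180, 180, 180].

### API

Orientations are given as [roll, pitch, yaw] about the fixed x, y, z axes, in that order (R = Rz(yaw) Ry(pitch) Rx(roll)).
In Python, from workcell import monitor, optics, sign_off gives the robot as it stands. The module is installed in compiled form; this text tells all that it offers.
- The arm moves only by the tool jog_arm, never from a script. Its argument "rows" is one flat list of numbers, 7 for each row, row after row: the shift along the tool's x, y, z in mm, then the turn, a rotation vector about the tool's x, y, z in degrees, then the closure, from -1 (fully open) to 1 (shut). In form: [tx, ty, tz, wx, wy, wz, gripper, tx, ty, tz, wx, wy, wz, gripper, ...]. A call has 1 to 12 rows; each row shifts and turns the commanded pose from where the row before left it, along the tool's axes as they then stand; what a row does not reach is not made up. A row lasts 1/12 s, in which the tool goes at most 41.7 mm and 7.16 degrees, less where a joint would pass 70% of its speed; a pose out of reach is approached as far as the arm can. A call with a gripper value outside its range is refused whole. The fingers move at their own pace and stop on an object; the grip force is fixed at half the most. Time passes only in rows, so rows that do not move let the fingers close. It gives the time, the measured TCP pose, the force, the opening and the grip force at its end, in the units of the state.
- monitor.read_state(): the state, without advancing time (a new reading comes with each control period).
- optics.get_image(name): name is "side" or "top"; returns the picture (400x640x3 uint8, blue, green, red); there is no depth.
- optics.calibration(name): a dict with "fx", "fy", "cx", "cy" (pixels), "rvec" (rotation vector, rad) and "tvec" (3), from world to camera coordinates, as OpenCV has them. Camera axes: x right, y down, z forward; pixel columns grow to the right and rows downward; lengths in m; the calibration is good to about 2 mm. A picture is of the moment at which its call begins. calibration takes no time and is no camera call.
- sign_off(): hands the job in; it is judged then, once.
The state is a dict: "clock": time; "joints": joint angles; "joint_velocities": joint speeds; "effort": joint torques, N m; "eef_pos": TCP position; "orientation": TCP orientation; "force": force on the tool from outside, world axes, zero at the start; "torque": the same for the moment, N m; "width": finger opening in m; "finger_force": force on a finger pad.
Only numpy, scipy, OpenCV 4.12 (cv2) and the standard library are available. Lean on these libraries where they do the work, as an engineer would, in place of code of your own. Each camera call takes 0.05 s, during which the arm holds its last target. There are 200 camera calls.

### The job

Slide the sample block along its slideway until the small rubber septum on its top sits under the tip of the fixed needle, with both caps still on. Then take off the cap next to the septum (the middle of the block): it is a part-turn bayonet cap, and nobody noted whether this one opens clockwise or anticlockwise, so find out by trying. Lift it straight up clear of its neck and finish while holding it there in the gripper, at least 40 mm above where it sat; leave the septum under the needle, the other cap seated, and do not knock the needle or the things standing round.

Things in the scene. Friction and masses are not known exactly. Their poses are not given: they have to be found in the camera images.
- carriage: Aluminium sample block 64 x 200 (y) x 34 mm, top 50 mm above the worktop. Origin: on its top face at the middle port's centre; z up; y along the slideway, to the septum end. It only slides along its own y, up to 100 mm towards +y (it starts at its -y end); stiff, about 4 N, stays where left; cannot turn or lift. Slideway: fixed to the worktop, 84 x 330 mm, at most 28 mm high.
- septum (a point): Centre of the top of the round rubber septum on the block, 12 mm diameter, 53 mm above the worktop, 72 mm from the middle port along the block's +y.
- needle_tip (a point): Tip of the fixed needle, pointing down, 60 mm above the worktop (7 mm above the septum's height). At the start it lies 30 to 80 mm from the septum along the block's +y. The needle hangs from a level arm (top 100 mm above the worktop) held by a post 95 mm away on the far (+x) side, 104 mm high.
- port_mid (a point): Centre of the middle port of the block at the top face (50 mm above the worktop): the port whose cap has to come off, 72 mm from the septum.
- port_end (a point): Centre of the other port, 72 mm from the middle one along the block's -y, at the end of the block; its cap stays on.
- cap_a: One of two grey caps alike outside, 40 g; which of them sits on the middle port varies: see positions. Ribbed round skirt 54 mm wide, 2 to 28 mm above the block's top; on it an upright bar grip 12 mm thick, 46 mm long, 28 mm tall, top 106 mm above the worktop. Origin: on its axis, level with the block's top when seated; z up, y along the bar. Closed, its bar lies along the block's y (within 0.06 rad).
- cap_b: The other cap, same shape and axes. Closed caps cannot be pulled off. One opens clockwise, one anticlockwise, unmarked: only trying tells. The right way a cap turns freely without rising: 0.95 rad frees it (1.15 is safe, stay below 2), then it lifts straight off, clear after 20 mm. The wrong way a solid stop comes after 0.03 to 0.25 rad.
- needle_stand: Fixed stand of the needle; origin on the worktop straight below the needle tip. Foot 50 by 60 mm and post 95 mm from there along its +x.
- beaker_50: Glass beaker, 48 mm wide, 60 mm high, a bystander; origin at the centre of its underside.
- petri_a: Petri dish, 90 mm wide, 16 mm high, a bystander; origin at the centre of its underside.
- film_box: Small carton 55x115x55 mm, a bystander; origin at the centre of its underside.
- label_tape: Roll of label tape 80 mm wide, 19 mm high, a bystander; origin at the centre of its underside.
Mind the look-alikes: they are no part of the job. Leave any green or orange look-alike of the cap_a alone.

How it is judged (in metres and radians):
On the way, in this order (a step that is already met when the one before it is completed fails the run):
1. the septum is under the needle tip (within 5 mm), both caps still seated (horizontal distance between septum and needle_tip below 0.005 m and ((distance between cap_a and port_mid below 0.006 m and distance between cap_b and port_end below 0.006 m) or (distance between cap_b and port_mid below 0.006 m and distance between cap_a and port_end below 0.006 m))), for 0.2 s.
2. the cap of the middle port is lifted off its neck in the gripper, the septum still under the needle (horizontal distance between septum and needle_tip below 0.005 m and ((z of cap_a in the frame of port_mid above 0.022 m and contact force between cap_a and the fingers above 0.5 N and distance between cap_b and port_end below 0.006 m) or (z of cap_b in the frame of port_mid above 0.022 m and contact force between cap_b and the fingers above 0.5 N and distance between cap_a and port_end below 0.006 m))), for 0.1 s.
At the end, for the whole second after the job is handed in: The septum centre lies within 5 mm (horizontally) of the needle tip; the cap from the middle port is between the fingers, upright within 0.35 rad, still, at least 30 mm above its seat and touching nothing but the gripper; the other cap is seated on the end port (horizontal distance between septum and needle_tip below 0.005 m and ((z of cap_a in the frame of port_mid above 0.03 m and contact force between cap_a and the fingers above 1 N and contact force between cap_a and carriage below 0.05 N and contact force between cap_a and needle_stand below 0.05 N and contact force between cap_a and cap_b below 0.05 N and angle between cap_a's own z axis and vertical below 0.35 rad and linear speed of cap_a below 0.03 m/s and distance between cap_b and port_end below 0.006 m) or (z of cap_b in the frame of port_mid above 0.03 m and contact force between cap_b and the fingers above 1 N and contact force between cap_b and carriage below 0.05 N and contact force between cap_b and needle_stand below 0.05 N and contact force between cap_b and cap_a below 0.05 N and angle between cap_b's own z axis and vertical below 0.35 rad and linear speed of cap_b below 0.03 m/s and distance between cap_a and port_end below 0.006 m))); the arm keeps its last pose, push and grip.
It fails at once if the cap of the end port is lifted off (distance between each of cap_a, cap_b and port_end above 0.012 m).
It fails at once if the needle or its stand is knocked (over 5 N) (contact force between any of the arm, the fingers, cap_a, cap_b and needle_stand above 5 N).
It fails at once if a bystander is moved by more than 20 mm (distance of any of beaker_50, petri_a, film_box, label_tape from where it was at the start of the episode above 0.02 m).
It also fails if it takes over 51 s, if anything falls off the work surface, if the arm or the gripper's body presses on something with over 40 N, if the wrist force passes 120 N, or if a joint passes its speed limit or range.

## Working session

There is one attempt and no reset: what is moved stays moved. The work goes in short steps, Python scripts to look and compute and a tool call to move; the robot and the scene stay as the last step left them, time stands still between calls to the robot, and variables do not carry over. Pictures are saved under pics/ and viewed, at most 10 in all, crops included, and the job is handed in when it is done.

Besides the shell and the picture viewer there is one more tool, called as name(argument=value, ...) on one line, values as JSON. jog_arm: Moves the arm, as the interface text tells. Its arguments: {"type":"object","properties":{"rows":{"type":"array","items":{"type":"number"}}},"required":["rows"]}

```bash
mkdir -p pics; cat > h.py <<'E'
import numpy as np, cv2
from workcell import monitor, optics, sign_off
def ray(n,u,v):
    c=optics.calibration(n);R=cv2.Rodrigues(np.array(c["rvec"],float))[0];t=np.array(c["tvec"],float).ravel()
    d=R.T@np.array([(u-c["cx"])/c["fx"],(v-c["cy"])/c["fy"],1.]);return -R.T@t,d
def onz(n,u,v,z):
    o,d=ray(n,u,v);return o+d*(z-o[2])/d[2]
def two(a,b):
    (o1,d1),(o2,d2)=ray("top",*a),ray("side",*b)
    s=np.linalg.lstsq(np.c_[d1,-d2],o2-o1,rcond=None)[0];p,q=o1+d1*s[0],o2+d2*s[1];return (p+q)/2,np.linalg.norm(p-q)
def proj(n,p):
    c=optics.calibration(n);K=np.array([[c["fx"],0,c["cx"]],[0,c["fy"],c["cy"]],[0,0,1.]])
    return cv2.projectPoints(np.array(p,float).reshape(-1,1,3),np.array(c["rvec"],float),np.array(c["tvec"],float),K,None)[0].reshape(-1,2)
E
python3 - <<'E'
from h import *
for n in("top","side"):
    cv2.imwrite(f"pics/{n}0.png",optics.get_image(n)); print(n,ray(n,320,200))
print(monitor.read_state())
E
```

```text
top (array([ 0.3394421 , -0.05010645,  1.17709762]), array([ 0.22376721,  0.02105892, -0.97442652]))
side (array([ 0.12679582, -1.37492378,  1.13211518]), array([ 0.26706409,  0.74608963, -0.61005169]))
{'clock': 0.1, 'joints': array([6.19545877e+01, 5.99586588e+00, 5.53048102e+00, 8.96057199e+01,
       1.69859747e-03, 7.75255025e+01]), 'joint_velocities': array([ 0.00156305, -0.06347345,  0.03637481, -0.01662705, -0.07263339,
        0.01617286]), 'effort': array([ 5.91640695e-03, -5.58205354e+01,  5.04721785e+01,  1.30147199e-02,
       -2.17440825e-04,  1.06421828e-05]), 'eef_pos': array([0.16090242, 0.57769905, 0.23058333]), 'orientation': array([-1.79930941e+02, -1.70174714e-02,  1.64429074e+02]), 'force': array([ 0.18484624, -0.09885033,  0.7565907 ]), 'torque': array([ 0.01273422, -0.00967164, -0.02317168]), 'finger_force': 0.0, 'width': 0.08517007131704613}
```

View pics/top0.png

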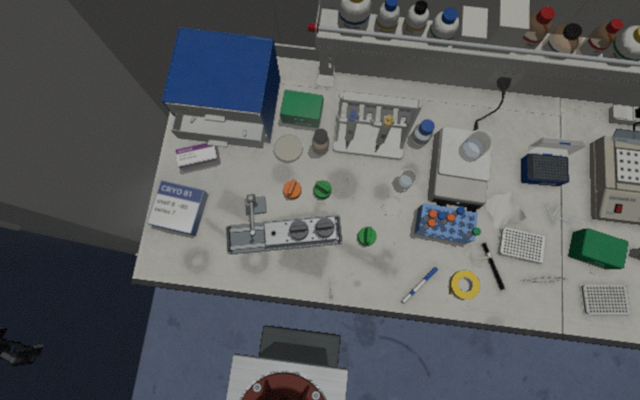

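View pics/side0.png

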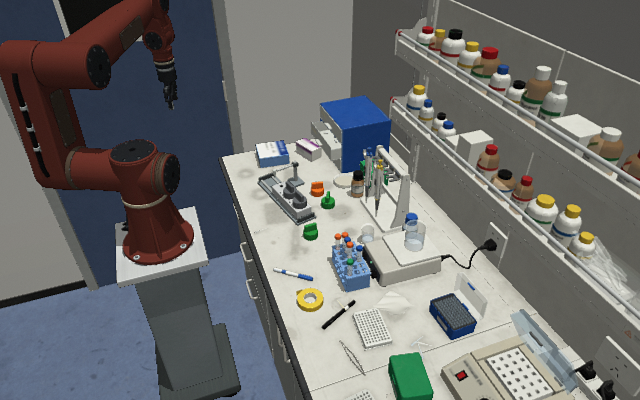

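Top view: the slideway lies at about (228–340, 218–250), with caps near (298,230) and (324,227) and the needle arm at about (251,200–232). I'll zoom in.

```bash
python3 - <<'E'
from h import *
a=cv2.imread("pics/top0.png")[180:260,220:380]; b=cv2.imread("pics/side0.png")[150:230,240:400]
cv2.imwrite("pics/z0.png",np.vstack([cv2.resize(a,(592,296),interpolation=cv2.INTER_CUBIC),cv2.resize(b,(592,296),interpolation=cv2.INTER_CUBIC)]))
E
```

```text
(no output)
```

View pics/z0.png

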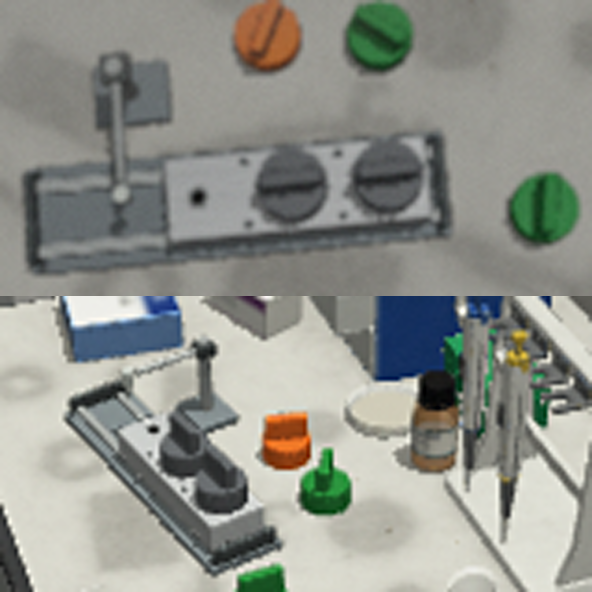

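```bash
python3 - <<'E'
from h import *
im=cv2.imread("pics/top0.png");g=cv2.cvtColor(im,cv2.COLOR_BGR2GRAY).astype(float)
hsv=cv2.cvtColor(im,cv2.COLOR_BGR2HSV)
def cen(x0,x1,y0,y1,w):
    s=w(g[y0:y1,x0:x1]);s=np.clip(s,0,None);yy,xx=np.mgrid[y0:y1,x0:x1];return (s*xx).sum()/s.sum(),(s*yy).sum()/s.sum(),s.sum()
s=cen(270,278,229,238,lambda a:np.median(a)-15-a);print("sept",s)
S=onz("top",s[0],s[1],.053);print(S)
n=cen(249,257,228,237,lambda a:a-np.median(a)-25);print("hub",n,[onz("top",n[0],n[1],z).round(4) for z in(.1,.096)])
# caps: dark components on block
m=((g<105)).astype(np.uint8)
for x0,x1,y0,y1 in((286,312,216,243),(313,336,214,240)):
    print(np.median(g[y0:y1,x0:x1]))
    q=np.zeros_like(m);q[y0:y1,x0:x1]=m[y0:y1,x0:x1];q=cv2.morphologyEx(q,cv2.MORPH_OPEN,np.ones((5,5),np.uint8))
    c=max(cv2.findContours(q,0,2)[0],key=cv2.contourArea);(u,v),r=cv2.minEnclosingCircle(c);print("cap",u,v,r,cv2.contourArea(c),onz("top",u,v,.078))
for a in((292,185),(388,175)): print("eye",onz("top",220+a[0]/3.7-.4,180+a[1]/3.7-.4,.078))
# side
for nm,a in(("hub",(124,376-296)),("sept",(154,430-296))): 
    print(nm,240+a[0]/3.7-.4,150+a[1]/3.7-.4,onz("side",240+a[0]/3.7-.4,150+a[1]/3.7-.4,.1 if nm=="hub" else .053))
# slideway outer corners z~.02
for a in((28,172),(38,270),(447,233),(437,135)): print("sl",onz("top",220+a[0]/3.7-.4,180+a[1]/3.7-.4,.02))
for a in((163,157),(168,243)): print("blk end",onz("top",220+a[0]/3.7-.4,180+a[1]/3.7-.4,.05))
for nm,a in(("orange",(268,35)),("green",(380,35)),("green2",(543,208))): print(nm,onz("top",220+a[0]/3.7,180+a[1]/3.7,.03))
E
```

```text
sept (np.float64(273.04196357878067), np.float64(232.8978622327791), np.float64(1263.0))
[0.48748975 0.09279085 0.053     ]
hub (np.float64(252.3691899070385), np.float64(231.62948207171314), np.float64(376.5)) [array([0.4778, 0.1423, 0.1   ]), array([0.4783, 0.143 , 0.096 ])]
105.0
cap 297.3007507324219 229.5701141357422 10.817695617675781 292.0 [0.50157554 0.02507184 0.078     ]
98.0
cap 323.6336364746094 227.8824920654297 10.22750186920166 277.0 [ 0.51522091 -0.04592897  0.078     ]
eye [0.5019104  0.02175037 0.078     ]
eye [ 0.51821624 -0.04786009  0.078     ]
hub 273.1135135135135 171.2216216216216 [0.47054213 0.12878529 0.1       ]
sept 281.22162162162164 185.81621621621622 [0.48822457 0.08623722 0.053     ]
sl [0.49489564 0.23136854 0.02      ]
sl [0.42070416 0.21043525 0.02      ]
sl [ 0.48831605 -0.09854004  0.02      ]
sl [ 0.56398296 -0.08208721  0.02      ]
blk end [0.51511227 0.12404486 0.05      ]
blk end [0.45075684 0.1101812  0.05      ]
orange [0.62416924 0.05857692 0.03      ]
green [ 0.63524689 -0.02925188  0.03      ]
green2 [ 0.51443579 -0.17057563  0.03      ]
```

Top crop: septum at (273.0,232.9), needle hub at (252.4,231.6), caps at about (298,229.8) and (324,227.6). The block's +y axis is at yaw 12.3°, the septum is about 50 mm short of the needle, and the spacing matches the 72 mm given. I'll move above the middle cap.

jog_arm(rows=[-26.5, -24.6, 0, 0, 0, 0, -1, -26.5, -24.6, 0, 0, 0, 0, -1, -26.5, -24.6, 0, 0, 0, 0, -1, -26.5, -24.6, 0, 0, 0, 0, -1, -26.5, -24.6, 0, 0, 0, 0, -1, -26.5, -24.6, 0, 0, 0, 0, -1, -26.5, -24.6, 0, 0, 0, 0, -1, -26.5, -24.6, 0, 0, 0, 0, -1, -26.5, -24.6, 0, 0, 0, 0, -1, -26.5, -24.6, 0, 0, 0, 0, -1, -26.5, -24.6, 0, 0, 0, 0, -1, -26.5, -24.6, 0, 0, 0, 0, -1])

```text
clock: 1.1
eef_pos: [0.3886, 0.2066, 0.2312]
orientation: [180.0, 0.0, 164.4]
force: [0.9, 0.4, 0.1]
width: 0.0853
finger_force: 0.0
```

jog_arm(rows=[-26.5, -24.6, 0, 0, 0, 0, -1, -26.5, -24.6, 0, 0, 0, 0, -1, -26.5, -24.6, 0, 0, 0, 0, -1, 0, 0, 0, 0, 0, 6.9, -1, 0, 0, 0, 0, 0, 6.9, -1, 0, 0, 0, 0, 0, 6.9, -1, 0, 0, 0, 0, 0, 6.9, -1, 0, 0, 0, 0, 0, 6.9, -1, 0, 0, 0, 0, 0, 6.9, -1, 0, 0, 0, 0, 0, 6.9, -1, 0, 0, 0, 0, 0, 6.9, -1, 0, 0, 0, 0, 0, 6.9, -1])

```text
clock: 2.1
eef_pos: [0.4447, 0.1158, 0.2309]
orientation: [-180.0, -0.0, 102.0]
force: [0.2, -0.4, -0.5]
width: 0.0853
finger_force: 0.0
```

jog_arm(rows=[-25.8, 9, 0, 0, 0, 0, -1, -25.8, 9, 0, 0, 0, 0, -1, -25.8, 9, 0, 0, 0, 0, -1, -25.8, 9, 0, 0, 0, 0, -1, 0, 0, 25, 0, 0, 0, -1, 0, 0, 25, 0, 0, 0, -1, 0, 0, 0, 0, 0, 0, -1])

```text
clock: 2.68
eef_pos: [0.4998, 0.0227, 0.1763]
orientation: [-179.6, -0.2, 102.3]
force: [-0.7, 0.1, -1.3]
width: 0.0854
finger_force: 0.0
```

```bash
python3 - <<'E'
from h import *
a=optics.get_image("top")[180:260,220:380]; b=optics.get_image("side")[130:210,240:400]
cv2.imwrite("pics/z1.png",np.vstack([cv2.resize(a,(592,296),interpolation=cv2.INTER_CUBIC),cv2.resize(b,(592,296),interpolation=cv2.INTER_CUBIC)]))
print(monitor.read_state()["joints"])
E
```

```text
[-1.23525796e+01 -1.13966224e+01 -1.65178915e+01  8.49949915e+01
  6.88251994e-03  6.53194446e+01]
```

View pics/z1.png

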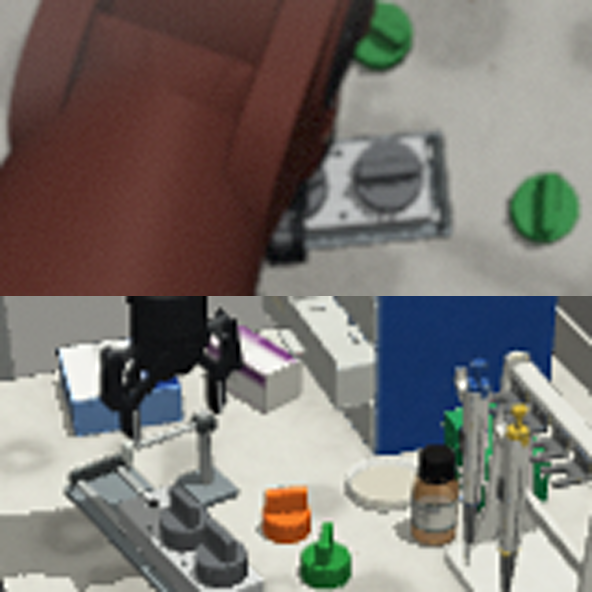

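The fingers straddle the middle cap's bar in the side view (crop x about 120–235). The arm hides the septum in the top view. I'll descend and grip.

jog_arm(rows=[0, 1, 22, 0, 0, 0, -1, 0, 1, 22, 0, 0, 0, -1, 0, 0, 22, 0, 0, 0, -1, 0, 0, 22, 0, 0, 0, -1, 0, 0, 2, 0, 0, 0, -1, 0, 0, 0, 0, 0, 0, -1, 0, 0, 0, 0, 0, 0, -1])

```text
clock: 3.37
eef_pos: [0.5051, 0.0231, 0.0935]
orientation: [179.9, 0.1, 102.3]
force: [0.7, -0.1, 0.2]
width: 0.0852
finger_force: 0.0
```

jog_arm(rows=[0, 0, 0, 0, 0, 0, 1, 0, 0, 0, 0, 0, 0, 1, 0, 0, 0, 0, 0, 0, 1, 0, 0, 0, 0, 0, 0, 1, 0, 0, 0, 0, 0, 0, 1, 0, 0, 0, 0, 0, 0, 1, 0, 0, 0, 0, 0, 0, 1, 0, 0, 0, 0, 0, 0, 1])

```text
clock: 4.03
eef_pos: [0.5043, 0.0231, 0.0916]
orientation: [180.0, 0.0, 102.3]
force: [0.1, -0.2, 3.3]
width: 0.0103
finger_force: 59.6
```

jog_arm(rows=[4, 0, 0, 0, 0, 0, 1, 5, 0, 0, 0, 0, 0, 1, 5, 0, 0, 0, 0, 0, 1, 5, 0, 0, 0, 0, 0, 1, 5, 0, 0, 0, 0, 0, 1, 5, 0, 0, 0, 0, 0, 1, 5, 0, 0, 0, 0, 0, 1, 5, 0, 0, 0, 0, 0, 1, 5, 0, 0, 0, 0, 0, 1, 0, 0, 0, 0, 0, 0, 1, 0, 0, 0, 0, 0, 0, 1])

```text
clock: 4.95
eef_pos: [0.4945, 0.0673, 0.0916]
orientation: [180.0, -0.1, 102.4]
force: [-0.1, -0.0, 6.7]
width: 0.0105
finger_force: 60.0
```

```bash
python3 - <<'E'
from h import *
a=cv2.imread("pics/side0.png")[155:205,250:310]; b=optics.get_image("side");cv2.imwrite("pics/side2.png",b);b=b[155:205,250:310]
cv2.imwrite("pics/z2.png",np.hstack([cv2.resize(x,(396,330),interpolation=cv2.INTER_CUBIC) for x in(a,b)]))
E
```

```text
(no output)
```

View pics/z2.png

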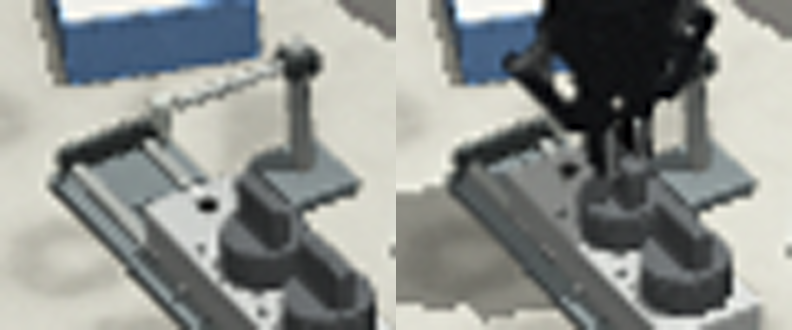

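Left: before the slide, with the septum at crop (208,205) and the needle hub at about (160,105), its thin stem going down to about (163,130). Right: the block has moved, and the septum at (568,170) is nearly below the needle. Next I'll check the residual numerically.

```bash
python3 - <<'E'
from h import *
dr=np.array([-.216,.976,0])
def dark(f,x0,x1,y0,y1):
    g=cv2.cvtColor(cv2.imread(f),cv2.COLOR_BGR2GRAY).astype(float)[y0:y1,x0:x1];s=np.clip(85-g,0,None);yy,xx=np.mgrid[y0:y1,x0:x1];return (s*xx).sum()/s.sum(),(s*yy).sum()/s.sum(),s.sum()
s0=dark("pics/side0.png",279,285,183,189);s2=dark("pics/side2.png",273,279,178,183)
A=onz("side",*s0[:2],.053);B=onz("side",*s2[:2],.053);print(s0,s2,A,B,(B-A)@dr)
T=np.array([.48749,.09279,.053]);print("top-vs-side septum",T-A)
print("reproj top sept in side",proj("side",T),"after",proj("side",T+.0453*dr))
h=(252.37,231.63)
for z in(.1,.104): print("hub proj in side",z,proj("side",onz("top",*h,z)),proj("side",onz("top",*h,z)-A*0))
print(two(h,(274.2,170.9)))
# offset-corrected: where septum/needle would be in side at full travel
for t in(.045,.05,.055):
    p=A+t*dr; print(t,"tip px",proj("side",p+[0,0,.007]),"armtop px",proj("side",p+[0,0,.047]))
# brightness profile of the arm's end and stem
g=cv2.cvtColor(cv2.imread("pics/side0.png"),cv2.COLOR_BGR2GRAY)[164:186,268:284];print("cols268..283");[print(164+i,*r) for i,r in enumerate(g)]
gt=cv2.cvtColor(cv2.imread("pics/top0.png"),cv2.COLOR_BGR2GRAY)[224:246,245:262];print("TOP cols245");[print(224+i,*r) for i,r in enumerate(gt)]
E
```

```text
(np.float64(281.0127388535032), np.float64(185.81528662420382), np.float64(157.0)) (np.float64(275.73936170212767), np.float64(180.3404255319149), np.float64(188.0)) [0.4874559  0.08654318 0.053     ] [0.4783345  0.13032183 0.053     ] 0.04469818202371196
top-vs-side septum [3.40963623e-05 6.24681741e-03 6.24500451e-17]
reproj top sept in side [[280.57371026 184.95139221]] after [[275.13229316 179.48093691]]
hub proj in side 0.1 [[273.94750316 169.07186611]] [[273.94750316 169.07186611]]
hub proj in side 0.104 [[273.79890025 168.35199503]] [[273.79890025 168.35199503]]
(array([0.47882387, 0.14413225, 0.08989339]), np.float64(0.0004862941384675342))
0.045 tip px [[275.46370518 178.92300581]] armtop px [[274.75385089 170.6274712 ]]
0.05 tip px [[274.87051204 178.32825948]] armtop px [[274.15421784 170.04016947]]
0.055 tip px [[274.2794617  177.73566156]] armtop px [[273.55677905 169.45501688]]
cols268..283
164 87 87 89 87 90 88 87 87 85 85 84 83 82 85 92 92
165 83 84 87 84 84 82 85 94 93 130 136 156 180 187 189 193
166 109 112 100 135 118 124 179 187 187 192 198 202 206 208 210 212
167
[... 2069 characters left out ...]
06 104 102 105 105
236 104 102 108 104 104 88 68 65 84 101 104 103 103 102 103 102 104
237 106 106 105 105 105 93 71 76 94 101 103 107 105 105 100 103 105
238 104 105 105 105 108 98 82 78 96 105 107 103 101 101 104 104 102
239 105 106 106 105 108 98 82 67 78 97 103 104 102 102 102 103 103
240 107 108 105 106 98 81 65 65 68 87 105 103 102 101 104 106 105
241 107 104 106 105 91 68 65 66 79 92 103 102 103 104 101 102 102
242 104 103 104 103 91 70 70 77 94 102 102 103 104 105 109 100 96
243 104 102 106 106 100 87 83 90 102 110 112 121 121 128 127 122 115
244 114 118 122 127 129 124 120 119 121 125 133 138 139 146 143 143 142
245 135 136 138 143 144 142 140 141 139 143 142 141 141 141 141 142 140
```

```bash
python3 - <<'E'
from h import *
from scipy.ndimage import map_coordinates as mc
g=cv2.cvtColor(cv2.imread("pics/top0.png"),cv2.COLOR_BGR2GRAY).astype(float)
dr=np.array([-.213,.977,0]);dx=np.array([.977,.213,0])
T=np.array([.48749,.09279,0])
def prof(z,t,lat):
    return np.mean([mc(g,proj("top",T+np.outer(t,dr)+l*dx+[0,0,z])[:,::-1].T,order=1) for l in lat],0)
t=np.arange(-.012,.01201,.0005)
p=prof(.053,t,[-.003,-.001,.001,.003]);w=np.clip(p.max()*.8-p,0,None);print("septum t",(w*t).sum()/w.sum()*1e3,p[::4].round())
t=np.arange(.015,.045,.0005)
for lat in([-.022,-.018],[-.012,-.006],[.006,.012],[.018,.022]):
    p=prof(.05,t,lat);i=np.argmin(np.gradient(cv2.GaussianBlur(p[None],(0,0),2)[0]));print("end t (28 expected)",t[i]*1e3,p[::6].round())
t=np.arange(.035,.0651,.0005)
p=prof(.1,t,[-.003,-.001,.001,.003]);w=np.clip(p-120,0,None);print("hub t",(w*t).sum()/w.sum()*1e3,p[::4].round())
for l in(.02,.03,.04):
    p=prof(.097,t,[l]);w=np.clip(p-(p.max()-15),0,None);print("arm t",(w*t).sum()/w.sum()*1e3,p[::4].round())
t=np.arange(-.16,-.02,.001)
p=prof(.106,t,[-.001,.001]);print("bars (mid -72 ±23, end -144 ±23)",[(int(a*1e3),int(b)) for a,b in zip(t[::3],p[::3])])
E
```

```text
septum t -0.002638343595858851 [158. 153. 140. 108.  71.  40.  26.  41.  70. 109. 138. 151. 156.]
end t (28 expected) 22.500000000000007 [160. 158. 147. 102.  84.  96. 100. 100. 104. 107.]
end t (28 expected) 22.500000000000007 [158. 160. 151. 108.  85.  99. 104. 103. 103. 102.]
end t (28 expected) 23.500000000000007 [158. 158. 147. 109.  91. 100. 102.  97.  99.  98.]
end t (28 expected) 23.000000000000007 [156. 155. 148. 122. 117. 133. 135. 135. 138. 139.]
hub t 50.95205167012128 [104. 103. 103. 101.  99. 120. 145. 164. 166. 161. 145. 117. 101.  99.
 101. 103.]
arm t 50.48857422611591 [101. 104. 104. 104. 105.  98. 104. 115. 126. 104.  81.  71.  87. 100.
 104. 105.]
arm t 44.721949753448484 [147. 145. 146. 146. 140. 124. 115. 121. 127. 115.  98. 100. 115. 133.
 141. 144.]
arm t 38.49310559755044 [150. 150. 148. 146. 140. 132. 121. 128. 128. 117.  97.  97. 109. 126.
 134. 134.]
bars (mid -72 ±23, end -144 ±23) [(-160, 89), (-157, 89), (-154, 89), (-151, 88), (-148, 89), (-145, 88), (-142, 89), (-138, 89), (-135, 89), (-132, 89), (-129, 89), (-126, 89), (-123, 78), (-120, 66), (-117, 88), (-114, 130), (-111, 157), (-108, 163), (-105, 162), (-102, 163), (-99, 143), (-96, 95), (-93, 77), (-90, 87), (-87, 88), (-84, 90), (-81, 89), (-78, 88), (-75, 88), (-72, 88), (-69, 89), (-66, 90), (-63, 87), (-60, 88), (-57, 87), (-54, 85), (-51, 80), (-48, 98), (-45, 140), (-42, 161), (-39, 160), (-36, 158), (-33, 158), (-30, 159), (-27, 159), (-24, 160), (-21, 160)]
```

Septum-to-hub travel from the top view is 51 mm, consistent with the cap bars at −72 and −144 mm, and the side view gives about 52. The block has moved 45.3 mm, so 6 mm remain.

jog_arm(rows=[2, 0, 0, 0, 0, 0, 1, 2, 0, 0, 0, 0, 0, 1, 2, 0, 0, 0, 0, 0, 1, 0, 0, 0, 0, 0, 0, 1, 0, 0, 0, 0, 0, 0, 1, 0, 0, 0, 0, 0, 0, 1, 0, 0, 0, 0, 0, 0, 1])

```text
clock: 5.58
eef_pos: [0.4933, 0.0727, 0.0916]
orientation: [180.0, -0.0, 102.4]
force: [-0.8, -3.4, 6.0]
width: 0.0106
finger_force: 60.0
```

```bash
python3 - <<'E'
from h import *
b=np.mean([optics.get_image("side") for _ in range(6)],0).astype(np.uint8)[155:205,250:310]
cv2.imwrite("pics/z3.png",cv2.resize(b,(720,600),interpolation=cv2.INTER_CUBIC)); print(monitor.read_state()["eef_pos"])
E
```

```text
[0.49332023 0.07268344 0.09157255]
```

View pics/z3.png

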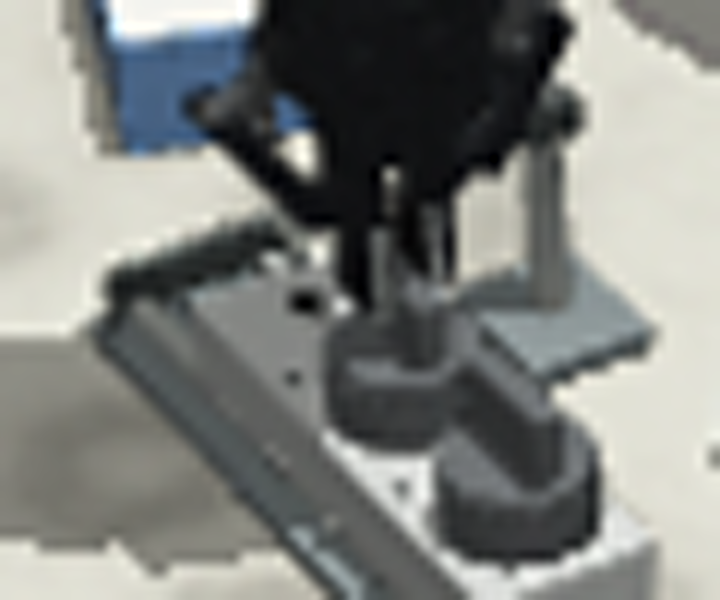

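The septum at (305,300) in the crop lies directly below the needle stem at about (300,250–290), and both caps are seated. Now I'll try turning one way (clockwise from above), gently.

jog_arm(rows=[0, 0, 0, 0, 0, 2, 1, 0, 0, 0, 0, 0, 2, 1, 0, 0, 0, 0, 0, 2, 1, 0, 0, 0, 0, 0, 2, 1, 0, 0, 0, 0, 0, 0, 1, 0, 0, 0, 0, 0, 0, 1])

```text
clock: 6.38
eef_pos: [0.4938, 0.0724, 0.0916]
orientation: [179.9, -0.0, 94.4]
force: [2.3, -3.2, 4.3]
width: 0.0109
finger_force: 59.9
```

```bash
python3 -c "
from h import *
s=monitor.read_state();print(s['force'],s['torque'],s['orientation'],s['width'],s['effort'][5])"
```

```text
[ 2.32317021 -3.19583892  4.28470076] [-0.59421843 -0.68190811  0.47401802] [ 1.79932322e+02 -2.16645430e-02  9.44310158e+01] 0.010869134488542665 0.6274669244885445
```

jog_arm(rows=[0, 0, 0, 0, 0, 2, 1, 0, 0, 0, 0, 0, 2, 1, 0, 0, 0, 0, 0, 2, 1, 0, 0, 0, 0, 0, 0, 1, 0, 0, 0, 0, 0, 0, 1])

```text
clock: 6.8
eef_pos: [0.4939, 0.0724, 0.0917]
orientation: [179.9, -0.0, 88.5]
force: [3.7, -1.5, 4.4]
width: 0.0105
finger_force: 78.2
```

```bash
python3 -c "
from h import *
s=monitor.read_state();print(s['force'],s['torque'],s['orientation'],s['width'],s['effort'][5])"
```

```text
[ 3.72039463 -1.49669617  4.39641441] [-0.55847465 -0.78332236  1.69188306] [ 1.79929360e+02 -3.20228470e-02  8.85415978e+01] 0.010453513970602162 1.790522262454033
```

Torque jumped to 1.7 Nm at about 13°, so that is the stop. I'll reverse to anticlockwise.

jog_arm(rows=[0, 0, 0, 0, 0, -3, 1, 0, 0, 0, 0, 0, -3, 1, 0, 0, 0, 0, 0, -3, 1, 0, 0, 0, 0, 0, -3, 1, 0, 0, 0, 0, 0, -3, 1, 0, 0, 0, 0, 0, -3, 1, 0, 0, 0, 0, 0, -3, 1, 0, 0, 0, 0, 0, -3, 1, 0, 0, 0, 0, 0, -3, 1, 0, 0, 0, 0, 0, -3, 1, 0, 0, 0, 0, 0, 0, 1, 0, 0, 0, 0, 0, 0, 1])

```text
clock: 7.8
eef_pos: [0.4931, 0.0727, 0.0916]
orientation: [180.0, -0.1, 118.4]
force: [-0.9, -0.6, 8.4]
width: 0.0104
finger_force: 60.2
```

```bash
python3 -c "
from h import *
s=monitor.read_state();print(s['force'],s['torque'],s['orientation'],s['width'],s['effort'][5])"
```

```text
[-0.94910203 -0.55859882  8.36866093] [-0.08004286  0.07740632  0.0399609 ] [ 1.79977701e+02 -8.39576299e-02  1.18443689e+02] 0.010384914086784222 -0.16093838028609753
```

jog_arm(rows=[0, 0, 0, 0, 0, -3, 1, 0, 0, 0, 0, 0, -3, 1, 0, 0, 0, 0, 0, -3, 1, 0, 0, 0, 0, 0, -3, 1, 0, 0, 0, 0, 0, -3, 1, 0, 0, 0, 0, 0, -3, 1, 0, 0, 0, 0, 0, -3, 1, 0, 0, 0, 0, 0, -3, 1, 0, 0, 0, 0, 0, -3, 1, 0, 0, 0, 0, 0, 0, 1])

```text
clock: 8.63
eef_pos: [0.493, 0.0726, 0.0916]
orientation: [180.0, -0.1, 145.6]
force: [-1.3, -1.0, 8.8]
width: 0.0102
finger_force: 60.3
```

```bash
python3 -c "
from h import *
s=monitor.read_state();print(s['force'],s['torque'],s['orientation'],s['width'],s['joints'])"
```

```text
[-1.30662941 -1.04433105  8.82451337] [-0.17792817  0.28666477  0.03094297] [ 1.79965079e+02 -6.77237933e-02  1.45606317e+02] 0.010195637702363335 [-6.74032988e+00 -1.07552068e+01 -2.52686522e+01  7.55303348e+01
  6.23641487e-02  2.76533502e+01]
```

jog_arm(rows=[0, 0, 0, 0, 0, -3, 1, 0, 0, 0, 0, 0, -3, 1, 0, 0, 0, 0, 0, -3, 1, 0, 0, 0, 0, 0, -3, 1, 0, 0, 0, 0, 0, -3, 1, 0, 0, 0, 0, 0, -3, 1, 0, 0, 0, 0, 0, -3, 1, 0, 0, 0, 0, 0, -3, 1, 0, 0, 0, 0, 0, -2, 1, 0, 0, 0, 0, 0, 0, 1, 0, 0, 0, 0, 0, 0, 1])

```text
clock: 9.55
eef_pos: [0.4928, 0.0722, 0.0916]
orientation: [180.0, -0.1, 171.4]
force: [-3.2, -3.1, 10.0]
width: 0.0109
finger_force: 60.5
```

jog_arm(rows=[0, 0, -2, 0, 0, 0, 1, 0, 0, -2, 0, 0, 0, 1, 0, 0, -2, 0, 0, 0, 1, 0, 0, -2, 0, 0, 0, 1, 0, 0, 0, 0, 0, 0, 1])

```text
clock: 9.97
eef_pos: [0.4934, 0.0724, 0.0995]
orientation: [179.9, -0.0, 171.4]
force: [0.4, 0.2, 0.2]
width: 0.0103
finger_force: 59.1
```

jog_arm(rows=[0, 0, -4, 0, 0, 0, 1, 0, 0, -5, 0, 0, 0, 1, 0, 0, -5, 0, 0, 0, 1, 0, 0, -5, 0, 0, 0, 1, 0, 0, -5, 0, 0, 0, 1, 0, 0, -5, 0, 0, 0, 1, 0, 0, -5, 0, 0, 0, 1, 0, 0, -5, 0, 0, 0, 1, 0, 0, -5, 0, 0, 0, 1, 0, 0, -4, 0, 0, 0, 1, 0, 0, 0, 0, 0, 0, 1, 0, 0, 0, 0, 0, 0, 1])

```text
clock: 10.97
eef_pos: [0.4935, 0.072, 0.1475]
orientation: [180.0, 0.0, 171.3]
force: [-0.2, -0.1, -0.0]
width: 0.0099
finger_force: 59.1
```

```bash
python3 - <<'E'
from h import *
a=optics.get_image("side")[140:210,240:320];b=optics.get_image("top")[180:260,220:340]
cv2.imwrite("pics/z4.png",np.hstack([cv2.resize(x,(400,350),interpolation=cv2.INTER_CUBIC) for x in(a,b)])); print(monitor.read_state()["force"])
E
```

```text
[-0.09562755  0.72454611 -1.57505501]
```

View pics/z4.png

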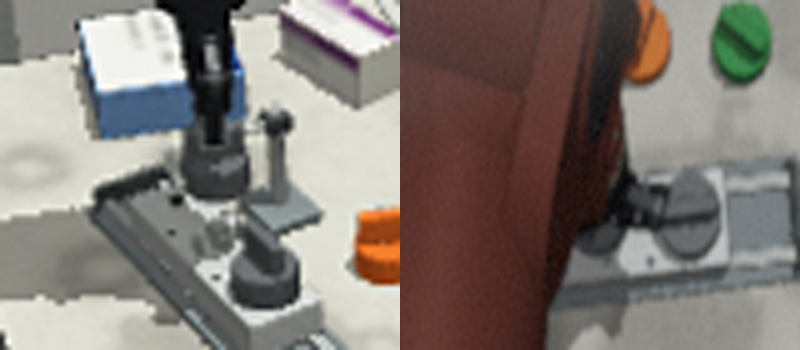

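The middle cap is in the gripper, about 56 mm above its seat, with the bare neck visible at (215,235) in the left crop. The end cap is seated at (265,275), and the septum at (175,197) is still under the needle. I'm handing in.

```bash
python3 -c "
from h import *
print(sign_off())"
```

```text
the job is handed in; nothing more can be done
None
```

I handed the job in with the septum under the needle (to my camera estimate, about 1–2 mm), the middle cap opened anticlockwise and held about 56 mm above its seat, and the end cap still on; `sign_off()` gave no pass or fail.

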